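# Find the loaded gouge case and lay it ready on the bench mat

## Robot

A 6-joint arm with a two-finger parallel gripper is mounted at the origin on the work surface. World frame = base frame: x ahead of the robot, y to its left, z up, the work surface at z = 0. Lengths are in mm, angles in rad, forces in N, time in s.
With the tool pointing down it reaches from about 275 to 1000 mm from the base axis. Payload 8.4 kg.
Tool frame: the origin (TCP) lies at the very end of the fingers, on their centre line; the grasp point (between the pads) lies 19 mm behind it; z points along the fingers, y is the line along which they close (so a half turn about z gives the same grasp; the last joint's range is limited). The gripper opens to 85 mm and grips with 20 to 120 N. Pads are 22 mm wide; open, the fingers measure 114 mm over their backs; the gripper's body (76 mm by 85 mm) begins 54 mm behind the grasp point. The pads swing forward as they close: fully open they stand 13 mm farther back than shut.
Start: joints at [-1.268, 0.353, 1.633, -0, 1.155, -0.002], TCP at [187.562, -596.195, 231.281] pointing down, gripper open.
Joint ranges: [-2.63, 2.63], [-0.92, 2.1], [0.06, 2.66], [-1.3, 4.44], [0, 2.69], [-3.02, 3.02]. Speed limits (rad/s): [2.22, 2.22, 2.79, 3.14, 3.14, 3.14].

## Interface

Orientations are given as [roll, pitch, yaw] about the fixed x, y, z axes, in that order (R = Rz(yaw) Ry(pitch) Rx(roll)).
In Python, from rig import sensors, grab_frame, camera_params, order gives the robot as it stands. The module is installed in compiled form; this text tells all that it offers.
- The arm moves only by the tool move_arm, never from a script. Its argument "motion" is a list of rows, each a list of 7 numbers: the turn, a rotation vector about the tool's x, y, z in fractions of the full range, 1 being pi/2 rad, then the shift along the tool's x, y, z in fractions of the full range, 1 being 1 m, then the finger opening in m, from 0 to 0.0854. A call has 1 to 8 rows; each row is the pose to reach, as a shift and turn from the pose commanded when the call began, along the tool's axes at that moment; what a row does not reach only later rows make up. A row lasts 1/8 s, in which the tool goes at most 62.5 mm and 10.7 degrees, less where a joint would pass 70% of its speed; a pose out of reach is approached as far as the arm can. A shift or turn number past 1, either way, is cut back to 1. A call with a gripper value outside its range is refused whole. The fingers move at their own pace and stop on an object; "grip_force" is the grip in N (left out, the last holds). Time passes only in rows, so rows that repeat a pose let the fingers close. It gives the time, the measured TCP pose, the force, the opening and the grip force at its end, in the units of the state.
- sensors.sense(): the state, without advancing time (a new reading comes with each control period).
- grab_frame(name): name is "side" or "top"; returns (picture, depth): 400x640x3 uint8, red, green, blue; 400x640 float32, mm along the optical axis (not along the pixel's ray), 0 where there is no reading.
- camera_params(name): a dict with "camera_matrix" (3x3 intrinsics, pixels), "world_from_camera" (4x4, takes a point from camera to world coordinates). Camera axes: x right, y down, z forward; pixel columns grow to the right and rows downward; lengths in mm; the calibration is good to about 2 mm. A picture is of the moment at which its call begins. camera_params takes no time and is no camera call.
- order.sign_off(): hands the job in; it is judged then, once.
The state is a dict: "clock": time; "qpos": joint angles; "qvel": joint speeds; "joint_efforts": joint torques, N m; "eef_pos": TCP position; "tcp_rot": TCP orientation; "contact_force": force on the tool from outside, world axes, zero at the start; "wrist_torque": the same for the moment, N m; "opening": opening from 0.0 (shut) to 1.0 (fully open); "grasp_force": force on a finger pad.
Only numpy, scipy, OpenCV 4.12 (cv2) and the standard library are available. Lean on these libraries where they do the work, as an engineer would, in place of code of your own. Each camera call takes 0.05 s, during which the arm holds its last target. There are 200 camera calls.

## Task

Three identical gouge cases stand in the rack, but only one has the gouges in it: feel by lifting which is the heavy one, and lay that case flat on the bench mat with its lid facing up, ready to be opened. Set it down under control, without letting any case drop or topple, leave the two empty cases standing in the rack's pockets, and do not disturb the other things on the bench.

Things in the scene. Friction and masses are not known exactly. Their poses are not given: they have to be found in the camera images.
- rack: fixed plywood rack, 96 mm (x) by 276 mm (y), walls 60 mm high, with three pockets in a row along its y axis, 95 mm between centres, and narrow open bays between them; origin at the centre of its underside, on the table; z up. Each pocket is 48 mm (rack y) by 76 mm (rack x) inside, its floor 8 mm above the table
- pocket_1 (a point): centre of the floor of pocket 1 of the rack, at rack y = -95 mm
- pocket_2 (a point): centre of the floor of pocket 2 of the rack, at rack y = 0 mm
- pocket_3 (a point): centre of the floor of pocket 3 of the rack, at rack y = 95 mm
- case_a: closed wooden gouge case, 56 mm wide (its x) by 40 mm thick (its y) by 140 mm long (its z), flat and hard outside; starts standing on end in a pocket. Origin: centre of its foot end; z to the top end, +y out of the lid face. All three look alike: an empty one weighs 0.19 to 0.28 kg, the one with the gouges 0.43 to 0.61 kg, its weight close to its middle
- case_a_top (a point): centre of the top end of case_a, 140 mm from its origin along its z; 148 mm above the table while it stands in the rack
- case_a_lid (a point): centre of the lid face of case_a (x 0, y 20, z 70 mm in its frame): the face with a thin dark panel line drawn on it; the lid joint runs round the case 12 mm behind this face, with a brass clasp on the +x side and two brass hinges on -x
- case_b: closed wooden gouge case, 56 mm wide (its x) by 40 mm thick (its y) by 140 mm long (its z), flat and hard outside; starts standing on end in a pocket. Origin: centre of its foot end; z to the top end, +y out of the lid face. All three look alike: an empty one weighs 0.19 to 0.28 kg, the one with the gouges 0.43 to 0.61 kg, its weight close to its middle
- case_b_top (a point): centre of the top end of case_b, 140 mm from its origin along its z; 148 mm above the table while it stands in the rack
- case_b_lid (a point): centre of the lid face of case_b (x 0, y 20, z 70 mm in its frame): the face with a thin dark panel line drawn on it; the lid joint runs round the case 12 mm behind this face, with a brass clasp on the +x side and two brass hinges on -x
- case_c: closed wooden gouge case, 56 mm wide (its x) by 40 mm thick (its y) by 140 mm long (its z), flat and hard outside; starts standing on end in a pocket. Origin: centre of its foot end; z to the top end, +y out of the lid face. All three look alike: an empty one weighs 0.19 to 0.28 kg, the one with the gouges 0.43 to 0.61 kg, its weight close to its middle
- case_c_top (a point): centre of the top end of case_c, 140 mm from its origin along its z; 148 mm above the table while it stands in the rack
- case_c_lid (a point): centre of the lid face of case_c (x 0, y 20, z 70 mm in its frame): the face with a thin dark panel line drawn on it; the lid joint runs round the case 12 mm behind this face, with a brass clasp on the +x side and two brass hinges on -x
- mat: fixed thin bench mat, 240 mm (x) by 300 mm (y), 3 mm thick, dark grey-green, on the table; origin at the centre of its underside, z up
- tape: roll of tape lying flat, outer diameter 104 mm, 48 mm high; origin at the centre of its underside (bystander)
- ink_tin: closed ink tin, diameter 84 mm, 62 mm high; origin at the centre of its underside (bystander)
- ink_knife: ink knife (spatula) lying flat, 240 mm long along its x axis, under 30 mm high; origin near its middle, on its underside (bystander)
- brayer: hand roller lying on its side, about 195 mm long along its x axis (handle towards -x), 120 mm wide, 48 mm high; origin under the roller's centre (bystander)
- woodblock: carved wood block lying flat, 150 mm (x) by 220 mm (y), 18 mm thick; origin at the centre of its underside (bystander)
- brush_jar: ceramic jar of brushes, diameter 76 mm, 215 mm high with the brushes; origin at the centre of its underside (bystander)
- glue: white glue bottle, diameter 52 mm, 120 mm high; origin at the centre of its underside (bystander)
There are look-alikes about, which are no part of the job. What is shaped like the case_b but turquoise is not meant.

How it is judged (in metres and radians):
At the end, for the whole second after the job is handed in: The heavy case lies at rest on the mat, bearing on it with its full weight (over 3.4 N), lid face up within 0.1 rad, the centres of both its ends within the mat's outline; the two empty cases stand at rest in pockets of the rack, upright within 0.2 rad, their feet on the pocket floor to within 8 mm ((((angle between case_a's own y axis and vertical below 0.1 rad and contact force between case_a and mat above 3.4 N and linear speed of case_a below 0.02 m/s and angular speed of case_a below 0.2 rad/s and x of case_a in the frame of mat between -0.12 and 0.12 m and y of case_a in the frame of mat between -0.15 and 0.15 m and x of case_a_top in the frame of mat between -0.12 and 0.12 m and y of case_a_top in the frame of mat between -0.15 and 0.15 m) and (angle between case_b's own z axis and vertical below 0.2 rad and z of case_b in the frame of rack below 0.016 m and x of case_b in the frame of rack between -0.025 and 0.025 m and y of case_b in the frame of rack between -0.12 and 0.12 m and linear speed of case_b below 0.02 m/s and angular speed of case_b below 0.2 rad/s) and (angle between case_c's own z axis and vertical below 0.2 rad and z of case_c in the frame of rack below 0.016 m and x of case_c in the frame of rack between -0.025 and 0.025 m and y of case_c in the frame of rack between -0.12 and 0.12 m and linear speed of case_c below 0.02 m/s and angular speed of case_c below 0.2 rad/s)) or ((angle between case_b's own y axis and vertical below 0.1 rad and contact force between case_b and mat above 3.4 N and linear speed of case_b below 0.02 m/s and angular speed of case_b below 0.2 rad/s and x of case_b in the frame of mat between -0.12 and 0.12 m and y of case_b in the frame of mat between -0.15 and 0.15 m and x of case_b_top in the frame of mat between -0.12 and 0.12 m and y of case_b_top in the frame of mat between -0.15 and 0.15 m) and (angle between case_a's own z axis and vertical below 0.2 rad and z of case_a in the frame of rack below 0.016 m and x of case_a in the frame of rack between -0.025 and 0.025 m and y of case_a in the frame of rack between -0.12 and 0.12 m and linear speed of case_a below 0.02 m/s and angular speed of case_a below 0.2 rad/s) and (angle between case_c's own z axis and vertical below 0.2 rad and z of case_c in the frame of rack below 0.016 m and x of case_c in the frame of rack between -0.025 and 0.025 m and y of case_c in the frame of rack between -0.12 and 0.12 m and linear speed of case_c below 0.02 m/s and angular speed of case_c below 0.2 rad/s)) or ((angle between case_c's own y axis and vertical below 0.1 rad and contact force between case_c and mat above 3.4 N and linear speed of case_c below 0.02 m/s and angular speed of case_c below 0.2 rad/s and x of case_c in the frame of mat between -0.12 and 0.12 m and y of case_c in the frame of mat between -0.15 and 0.15 m and x of case_c_top in the frame of mat between -0.12 and 0.12 m and y of case_c_top in the frame of mat between -0.15 and 0.15 m) and (angle between case_a's own z axis and vertical below 0.2 rad and z of case_a in the frame of rack below 0.016 m and x of case_a in the frame of rack between -0.025 and 0.025 m and y of case_a in the frame of rack between -0.12 and 0.12 m and linear speed of case_a below 0.02 m/s and angular speed of case_a below 0.2 rad/s) and (angle between case_b's own z axis and vertical below 0.2 rad and z of case_b in the frame of rack below 0.016 m and x of case_b in the frame of rack between -0.025 and 0.025 m and y of case_b in the frame of rack between -0.12 and 0.12 m and linear speed of case_b below 0.02 m/s and angular speed of case_b below 0.2 rad/s)))); the robot touches nothing.
It fails at once if a case is let drop or topple: free of the fingers it moves faster than 0.7 m/s or turns faster than 6 rad/s (a drop of some 25 mm, or letting it fall flat from more than about 10 degrees) ((contact force between the fingers and case_a below 0.1 N and (linear speed of case_a above 0.7 m/s or angular speed of case_a above 6 rad/s)) or (contact force between the fingers and case_b below 0.1 N and (linear speed of case_b above 0.7 m/s or angular speed of case_b above 6 rad/s)) or (contact force between the fingers and case_c below 0.1 N and (linear speed of case_c above 0.7 m/s or angular speed of case_c above 6 rad/s))).
It fails at once if a bystander (tape, ink tin, ink knife, brayer, wood block, brush jar, glue) is moved by more than 30 mm (distance of any of tape, ink_tin, ink_knife, brayer, woodblock, brush_jar, glue from where it was at the start of the episode above 0.03 m).
It also fails if it takes over 72 s, if anything falls off the work surface, if the arm or the gripper's body presses on something with over 40 N, if the wrist force passes 120 N, or if a joint passes its speed limit or range.

## Working session

There is one attempt and no reset: what is moved stays moved. The work goes in short steps, Python scripts to look and compute and a tool call to move; the robot and the scene stay as the last step left them, time stands still between calls to the robot, and variables do not carry over. Pictures are saved under pics/ and viewed, at most 10 in all, crops included, and the job is handed in when it is done.

Besides the shell and the picture viewer there is one more tool, called after "Request:" by a JSON object that holds its "op" and its "data". move_arm: Moves the arm, as the interface text tells. Its arguments: {"type":"object","properties":{"motion":{"type":"array","items":{"type":"array","items":{"type":"number"}}},"grip_force":{"type":"number"}},"required":["motion"]}

```bash
mkdir -p pics
python3 - <<'E'
from rig import sensors, grab_frame, camera_params
import cv2,numpy as np
np.set_printoptions(precision=4,suppress=True)
for n in("side","top"):
    p,d=grab_frame(n); np.savez(f"pics/{n}0.npz",p=p,d=d)
    cv2.imwrite(f"pics/{n}0.png",p[:,:,::-1])
    c=camera_params(n); print(n,c["camera_matrix"],c["world_from_camera"])
print(sensors.sense())
E
```

```text
side [[454.3967   0.     322.6527]
 [  0.     454.3967 201.9079]
 [  0.       0.       1.    ]] [[  -0.9441   -0.2206    0.2449  190.3625]
 [  -0.3287    0.5766   -0.748  1121.1605]
 [   0.0238   -0.7867   -0.6169 1047.7039]
 [   0.        0.        0.        1.    ]]
top [[492.3246   0.     325.2508]
 [  0.     492.3246 204.0216]
 [  0.       0.       1.    ]] [[   0.0126   -0.9944    0.1048  412.8528]
 [  -0.9998   -0.014    -0.0129   -3.8234]
 [   0.0143   -0.1046   -0.9944 1793.8534]
 [   0.        0.        0.        1.    ]]
{'clock': 0.1, 'qpos': array([-1.2684,  0.3536,  1.6341,  0.    ,  1.1552, -0.0024]), 'qvel': array([-0.0011, -0.0033, -0.0016,  0.0004,  0.0002, -0.0008]), 'joint_efforts': array([  0.0015, -60.6358, -34.2819,   0.    ,   0.0039,   0.    ]), 'eef_pos': array([ 187.4405, -595.7763,  230.6285]), 'tcp_rot': array([-3.1403, -0.    ,  0.3048]), 'contact_force': array([-0.3469,  0.3445,  0.0729]), 'wrist_torque': array([ 0.0348,  0.0103, -0.0066]), 'grasp_force': 0.0, 'opening': 1.0005266384703022}
```

View pics/side0.png

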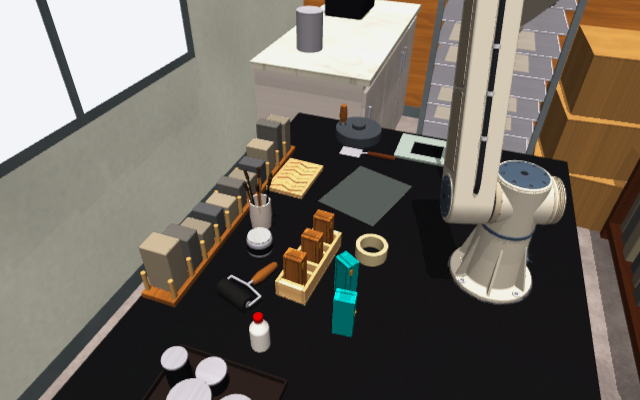

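View pics/top0.png

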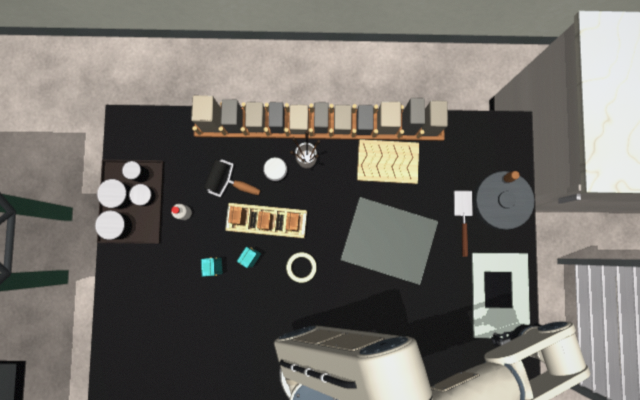

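The side view shows the three brown cases in the rack at about (323,227), (312,245) and (295,266). The turquoise look-alikes are at (346,270) and (344,312), and the mat is at (365,193). In the top view the cases are at (237,215), (265,219) and (292,221), the turquoise ones at (211,267) and (249,257), and the mat at (390,240). The brown cases standing in the rack fit the description.

```bash
cat > h.py <<'E'
import numpy as np,cv2
from rig import camera_params
def cloud(n,d):
    c=camera_params(n);K=c["camera_matrix"];T=c["world_from_camera"]
    v,u=np.mgrid[:d.shape[0],:d.shape[1]]
    P=np.stack([(u-K[0,2])/K[0,0]*d,(v-K[1,2])/K[1,1]*d,d],-1)
    W=P@T[:3,:3].T+T[:3,3]; W[d==0]=np.nan
    return W
def rect(pts):
    (c,s,a)=cv2.minAreaRect(pts[:,:2].astype(np.float32)); return np.round(c,1),np.round(s,1),round(a,1)
E
python3 - <<'E'
from h import *
out=[]
for n in("side","top"):
    z=np.load(f"pics/{n}0.npz");p,d=z["p"],z["d"];W=cloud(n,d)
    hsv=cv2.cvtColor(p,cv2.COLOR_RGB2HSV)
    win=np.zeros(d.shape,bool)
    if n=="side": win[205:305,270:350]=1
    else: win[195:245,215:315]=1
    Z=W[...,2]
    for name,m in(("case",win&(Z>138)&(Z<160)&(hsv[...,0]<20)),("rack",win&(Z>50)&(Z<70)&(hsv[...,0]<30)&(hsv[...,1]>40)&(hsv[...,2]>130))):
        k,l,s,_=cv2.connectedComponentsWithStats(m.astype(np.uint8))
        if name=="rack": print(n,name,m.sum(),rect(W[m]),np.median(Z[m]));continue
        for i in range(1,k):
            if s[i,4]>25:
                q=W[l==i];print(n,name,s[i],"zmed",np.median(q[:,2]).round(1),"mean",q.mean(0).round(1),rect(q))
    m=(Z>-8)&(Z<12)&(hsv[...,2]>55)&(hsv[...,2]<120)&(hsv[...,1]<60)
    k,l,s,_=cv2.connectedComponentsWithStats(m.astype(np.uint8))
    i=l[193,365] if n=="side" else l[240,390]
    q=W[l==i];print(n,"mat",s[i],np.median(q[:,2]),rect(q),q.mean(0).round(1))
    a=p[205:305,270:370] if n=="side" else p[195:245,215:315]
    out.append(cv2.resize(np.ascontiguousarray(a[:,:,::-1]),None,fx=(5 if n=="side" else 5),fy=5,interpolation=cv2.INTER_CUBIC))
cv2.imwrite("pics/c1.png",out[0]);cv2.imwrite("pics/c2.png",out[1])
E
```

```text
side case [313 209  21  14 191] zmed 147.2 mean [524.2  92.9 146.8] (array([525. ,  91.2]), array([46.4, 58.9]), 89.0)
side case [301 228  22  16 219] zmed 147.1 mean [526.7 188.  146.6] (array([528.3, 184.7]), array([45. , 57.9]), 84.4)
side case [283 247  24  17 248] zmed 147.0 mean [543.2 283.9 146.6] (array([544.8, 281.8]), array([45.2, 57.2]), 85.0)
side rack 607 (array([532.5, 185. ]), array([281.4,  97.4]), 84.8) 58.79789984958097
side mat [ 318  166   94   60 2989] 2.9895451251898066 (array([ 469.2, -261.4]), array([314.6, 245. ]), 73.0) [ 467.5 -248.2    2.9]
top case [228 207  15  17 207] zmed 146.7 mean [545.6 276.4 146.6] (array([545.8, 277.1]), array([41.3, 56.3]), 84.3)
top case [257 212  14  18 204] zmed 146.7 mean [529.2 180.9 146.9] (array([529.2, 181.1]), array([40.1, 56.1]), 84.6)
top case [286 213  13  18 199] zmed 146.7 mean [526.3  85.7 147. ] (array([526.6,  85.9]), array([39.7, 56.8]), 85.5)
top rack 699 (array([534.9, 181.7]), array([276.,  96.]), 85.2) 59.062843523680385
top mat [     0      0    640    400 252339] nan (array([1045.1,  117.6]), array([1870.9, 3204.2]), 16.9) [nan nan nan]
```

View pics/c1.png

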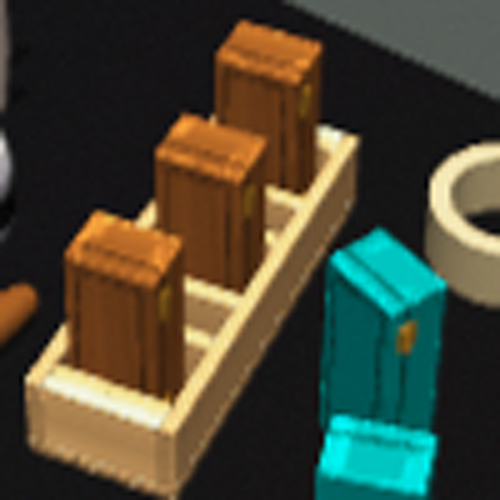

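View pics/c2.png

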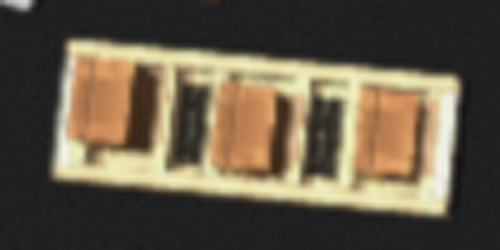

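The crops show all three brown cases with the top seam near the +Y side. The brass fittings sit by that seam on the -X face, so the lids face +Y. Centres agree with the pocket pitch (rack-frame y -96, -1, +95; tops z≈147). 

My plan is a grasp across the 56 mm width, leaning 35° from the lid side. That one grasp serves for both weighing and laying flat.

```bash
cat >> h.py <<'E'
from rig import sensors
from scipy.spatial.transform import Rotation as Ro
TH=np.radians(35)
def cur():
    s=sensors.sense(); return Ro.from_euler('xyz',s["tcp_rot"]),s["eef_pos"],s
def tool(yc,zc,th=TH):
    yc,zc=np.array(yc,float),np.array(zc,float)
    z=-np.sin(th)*yc-np.cos(th)*zc; x=np.cos(th)*yc-np.sin(th)*zc
    return Ro.from_matrix(np.stack([x,np.cross(z,x),z],1))
def delta(R,grasp,back=0):
    """turn & shift (m) from present pose so that grasp point (19 mm behind TCP) is at grasp, backed off"""
    R0,p0,s=cur(); p=np.array(grasp,float)+(19-back)*R.as_matrix()[:,2]
    return np.round((R0.inv()*R).as_rotvec(),3),np.round(R0.inv().apply(p-p0)/1000,4),p.round(1)
A=np.radians(84.8); E=np.array([np.cos(A),np.sin(A),0])
C={1:(526.5,85.8),2:(529.2,181.0),3:(545.7,276.9)}
def graspc(i,z=131): return np.r_[C[i],z]+6*E
E
python3 - <<'E'
from h import *
R=tool(E,[0,0,1]); print(delta(R,graspc(1),back=120))
R0,p0,s=cur(); print((R0.inv()*R).magnitude(), np.linalg.norm(s["contact_force"]))
# surroundings heights near the travel: jar etc.
d=np.load("pics/top0.npz")["d"];W=cloud("top",d)
for u,v in((306,155),(275,168),(180,211),(301,267),(211,267),(249,257)): print(u,v,np.nanmax(W[v-6:v+7,u-6:u+7,2]).round(),W[v,u].round())
m=cloud("side",np.load("pics/side0.npz")["d"])[193,365];print(m)
E
```

```text
(array([-0.36 , -0.539, -1.136]), array([ 0.5526, -0.6074,  0.0177]), array([532.3, 149.5, 213.7]))
1.3080618183323471 0.49431026868598554
306 155 222.0 [783.  46.  -0.]
275 168 73.0 [722. 154.  64.]
180 211 128.0 [561. 475.  95.]
301 267 11.0 [372.  58.  -5.]
211 267 150.0 [372. 350. 146.]
249 257 155.0 [406. 227. 138.]
[ 471.52165938 -256.68721731    2.37077097]
```

The manual's scale: turns go in shares of pi/2 rad. Converting my numbers, -0.57 rad / 1.5708 = -0.3629.

Request:
{"op": "move_arm", "data": {"motion": [[-0.1146,-0.1719,-0.3629,0.276,-0.304,-0.06,0.085],[-0.1146,-0.1719,-0.3629,0.276,-0.304,-0.06,0.085],[-0.1146,-0.1719,-0.3629,0.276,-0.304,-0.06,0.085],[-0.1146,-0.1719,-0.3629,0.276,-0.304,-0.06,0.085],[-0.2292,-0.3438,-0.7232,0.553,-0.607,-0.03,0.085],[-0.2292,-0.3438,-0.7232,0.553,-0.607,-0.03,0.085],[-0.2292,-0.3438,-0.7232,0.553,-0.607,-0.03,0.085],[-0.2292,-0.3438,-0.7232,0.553,-0.607,-0.03,0.085]], "grip_force": 60}}

```text
clock: 1.1
eef_pos: [390.3, -159.0, 264.9]
tcp_rot: [3.141, 0.616, 1.484]
contact_force: [1.1, -0.9, -0.8]
opening: 1.001
grasp_force: 0.0
```

```bash
python3 -c "
from h import *
print(delta(tool(E,[0,0,1]),graspc(1),back=110)); s=cur()[2]; print(s['qpos'].round(2),s['eef_pos'].round(),s['clock'],s['contact_force'])"
```

```text
(array([0.003, 0.005, 0.003]), array([ 0.2906,  0.1148, -0.1327]), array([531.8, 143.8, 205.5]))
[ 0.09  0.04  2.1  -0.65  1.21  0.48] [ 390. -159.  265.] 1.1 [ 1.13102454 -0.88281493 -0.81416068]
```

Request:
{"op": "move_arm", "data": {"motion": [[0,0,0,0.05,0.02,-0.025,0.085],[0,0,0,0.1,0.04,-0.05,0.085],[0,0,0,0.15,0.06,-0.07,0.085],[0,0,0,0.2,0.08,-0.09,0.085],[0,0,0,0.25,0.1,-0.115,0.085],[0,0,0,0.291,0.115,-0.133,0.085],[0,0,0,0.291,0.115,-0.133,0.085],[0,0,0,0.291,0.115,-0.133,0.085]]}}

```text
clock: 2.1
eef_pos: [532.2, 141.3, 205.5]
tcp_rot: [-3.141, 0.614, 1.48]
contact_force: [-0.3, 0.7, -1.0]
opening: 0.993
grasp_force: 0.0
```

```bash
python3 -c "
from h import *
print(delta(tool(E,[0,0,1]),graspc(1))); s=cur()[2]; print(s['qpos'].round(2),s['eef_pos'].round(),s['clock'],s['contact_force'])
p,d=grab_frame('side') if 0 else __import__('rig').grab_frame('side')
cv2.imwrite('pics/s1.png',cv2.resize(p[150:310,230:400,::-1],None,fx=3.5,fy=3.5,interpolation=cv2.INTER_CUBIC))"
```

```text
(array([-0.001,  0.004,  0.   ]), array([ 0.0024, -0.0006,  0.1086]), array([526.1,  80.9, 115.4]))
[ 0.55  0.47  1.66 -0.49  1.42  0.82] [532. 141. 206.] 2.1 [-0.30623078  0.74153443 -0.98374311]
```

View pics/s1.png

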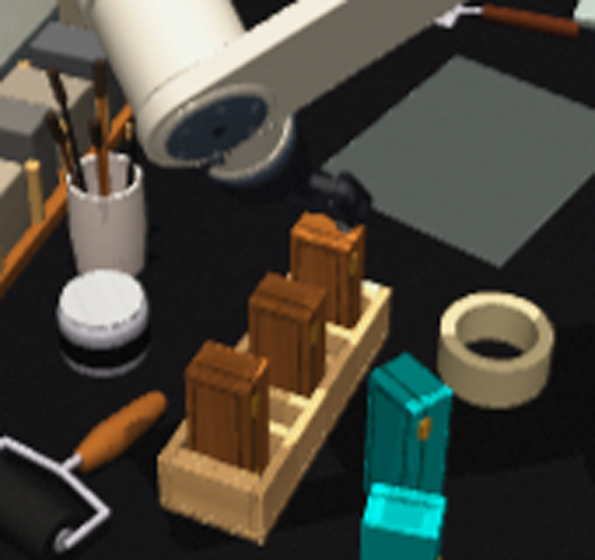

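The picture shows the gripper above case 1, whose top is at (330,220). All three cases carry the panel line on the face toward the camera (+Y), with the brass fitting beside the front seam.

In the tool's units: 0.004 rad / 1.5708 = 0.0025.

Request:
{"op": "move_arm", "data": {"motion": [[0,0,0,0.002,0,0.03,0.085],[0,0.0025,0,0.002,0,0.06,0.085],[0,0.0025,0,0.002,0,0.085,0.085],[0,0.0025,0,0.002,0,0.1,0.085],[0,0.0025,0,0.002,0,0.109,0.085],[0,0.0025,0,0.002,0,0.109,0.085],[0,0.0025,0,0.002,0,0.109,0.085],[0,0.0025,0,0.002,0,0.109,0.085]]}}

```text
clock: 3.15
eef_pos: [527.7, 81.5, 116.1]
tcp_rot: [3.14, 0.609, 1.479]
contact_force: [0.4, 0.1, -0.5]
opening: 0.994
grasp_force: 0.0
```

```bash
python3 -c "
from h import *
print(delta(tool(E,[0,0,1]),graspc(1))); s=cur()[2]; print(s['contact_force'],s['wrist_torque'],s['joint_efforts'])"
```

```text
(array([ 0.001, -0.002, -0.001]), array([-0.0003, -0.0016,  0.001 ]), array([526.1,  80.9, 115.4]))
[ 0.43830809  0.13280989 -0.46121556] [ 0.34040093 -0.05430527 -0.03912549] [-1.20854415e-01 -6.28162122e+01 -2.35677338e+01 -2.07289763e+00
  2.55015783e+00 -1.39560074e-03]
```

Request:
{"op": "move_arm", "data": {"motion": [[0,0,0,0,0,0,0.04],[0,0,0,0,0,0,0.04],[0,0,0,0,0,0,0.04],[0,0,0,0,0,0,0.04],[0,0,0,0,0,0,0.04],[0,0,0,0,0,0,0.04]], "grip_force": 60}}

```text
clock: 3.9
eef_pos: [527.3, 81.3, 116.0]
tcp_rot: [3.141, 0.609, 1.479]
contact_force: [-2.5, 2.0, 5.8]
opening: 0.649
grasp_force: 62.9
```

Request:
{"op": "move_arm", "data": {"motion": [[0,0,0,-0.003,0,-0.004,0.04],[0,0,0,-0.006,0,-0.008,0.04],[0,0,0,-0.0086,0,-0.0123,0.04],[0,0,0,-0.0086,0,-0.0123,0.04],[0,0,0,-0.0086,0,-0.0123,0.04],[0,0,0,-0.0086,0,-0.0123,0.04],[0,0,0,-0.0086,0,-0.0123,0.04],[0,0,0,-0.0086,0,-0.0123,0.04]]}}

```text
clock: 4.9
eef_pos: [527.3, 81.1, 130.5]
tcp_rot: [3.141, 0.609, 1.48]
contact_force: [0.3, -0.5, -4.8]
opening: 0.647
grasp_force: 64.1
```

```bash
python3 -c "
from h import *
from rig import grab_frame
R,p,s=cur(); print(s['clock'],s['contact_force'],s['wrist_torque'],s['joint_efforts'])
pp,d=grab_frame('side');s=cur()[2]; print(s['contact_force'],s['wrist_torque'])
W=cloud('side',d);w=W[200:235,305:340];m=(w[...,1]<125)&(w[...,2]>135)&(w[...,2]<185);print(np.percentile(w[m][:,2],[50,75,90]))
pp,d=grab_frame('top');s=cur()[2]; print(s['contact_force'],s['wrist_torque'])
"
```

```text
4.9 [ 0.34732899 -0.52611055 -4.78167371] [ 0.7818437  -0.08380109 -0.00272229] [ 7.24098754e-04 -6.48351145e+01 -2.55030388e+01 -2.71688640e+00
  3.22507381e+00 -1.06982574e-03]
[-0.16086438  0.24029202 -4.37339218] [ 0.77015759 -0.0908226   0.03459259]
[145.17226143 154.1705215  174.41212508]
[-0.15565713  0.35636394 -5.01815629] [ 0.6716984  -0.0484098  -0.00277899]
```

Request:
{"op": "move_arm", "data": {"motion": [[0,0,0,-0.006,0,-0.008,0.04],[0,0,0,-0.012,0,-0.016,0.04],[0,0,0,-0.0115,0,-0.0164,0.04],[0,0,0,-0.0115,0,-0.0164,0.04],[0,0,0,-0.0115,0,-0.0164,0.04],[0,0,0,-0.0115,0,-0.0164,0.04]]}}

```text
clock: 5.75
eef_pos: [527.1, 80.9, 150.4]
tcp_rot: [-3.141, 0.609, 1.48]
contact_force: [0.2, -0.6, -4.7]
opening: 0.651
grasp_force: 64.3
```

```bash
python3 -c "
from h import *
from rig import grab_frame
for i in range(8):
  grab_frame('top');s=cur()[2]; print(s['contact_force'].round(2),s['wrist_torque'].round(2))
"
```

```text
[ 0.   -0.11 -4.62] [ 0.74 -0.02 -0.  ]
[ 0.33  0.69 -4.33] [ 0.77 -0.04 -0.03]
[-0.13 -0.2  -5.18] [ 0.66 -0.07  0.07]
[ 0.46  0.29 -5.44] [ 0.74 -0.05 -0.01]
[-0.74 -1.06 -4.74] [ 0.7  -0.06 -0.04]
[ 0.62  0.5  -4.66] [ 0.77 -0.12 -0.01]
[-0.41 -0.52 -4.02] [ 0.71 -0.09 -0.04]
[ 0.13 -0.21 -4.65] [ 0.74 -0.09 -0.02]
```

Lifted reading averages -4.7 N and the rough baseline is about -0.7 N. I'll put the case back and take a proper empty baseline before deciding.

Request:
{"op": "move_arm", "data": {"motion": [[0,0,0,0.006,0,0.008,0.04],[0,0,0,0.012,0,0.017,0.04],[0,0,0,0.016,0,0.023,0.04],[0,0,0,0.0185,0,0.0265,0.04],[0,0,0,0.0195,0,0.028,0.04],[0,0,0,0.0198,0,0.0283,0.04],[0,0,0,0.0198,0,0.0283,0.04],[0,0,0,0.0198,0,0.0283,0.04]]}}

```text
clock: 7.15
eef_pos: [527.4, 81.1, 116.3]
tcp_rot: [3.141, 0.609, 1.479]
contact_force: [0.4, -0.3, -5.2]
opening: 0.649
grasp_force: 64.3
```

Request:
{"op": "move_arm", "data": {"motion": [[0,0,0,0,0,0,0.085],[0,0,0,0,0,0,0.085],[0,0,0,0,0,0,0.085],[0,0,0,0,0,0,0.085],[0,0,0,0,0,0,0.085]]}}

```text
clock: 7.78
eef_pos: [527.3, 81.0, 116.1]
tcp_rot: [3.141, 0.609, 1.479]
contact_force: [-0.6, 0.3, -0.1]
opening: 0.995
grasp_force: 0.0
```

```bash
python3 -c "
from h import *
from rig import grab_frame
F=[]
for i in range(10):
  _,d=grab_frame('top');s=cur()[2]; F.append(np.r_[s['contact_force'],s['wrist_torque']])
print(np.mean(F,0).round(2),s['clock'])
_,d=grab_frame('side');W=cloud('side',d);w=W[205:240,310:336];z=w[...,2];m=(w[...,1]<115)&(w[...,1]>60)&(z>143)&(z<152);print(m.sum(),w[m].mean(0) if m.any() else '')
print(delta(tool(E,[0,0,1]),graspc(2),back=110))
print(cur()[1])
"
```

```text
[ 0.08 -0.09  0.19  0.27 -0.03  0.01] 8.275
8 [508.78601879  98.02488207 145.98593836]
(array([ 0.   , -0.002, -0.   ]), array([ 0.0783, -0.0072, -0.1637]), array([534.5, 239. , 205.5]))
[527.33606856  81.04844304 116.1186032 ]
```

The empty baseline is +0.2 N, so case 1 weighs about 4.9 N (0.50 kg) and is the heavy one. I'll check with a quick kinematic model which laying direction the wrist can reach.

```bash
cat > k.py <<'E'
from h import *
from scipy.optimize import least_squares
LO=np.array([-2.63,-.92,.06,-1.3,0,-3.02]);HI=np.array([2.63,2.1,2.66,4.44,2.69,3.02])
def fk(q,k):
    a,L1,L2,h,d,Lt,de=k
    Rz=lambda t:Ro.from_euler('z',t);Ry=lambda t:Ro.from_euler('y',t)
    A=Rz(q[0]);B=A*Ry(q[1]);Cc=B*Ry(q[2]);D=Cc*Rz(q[3])*Ry(q[4])*Rz(q[5]+de)
    p=A.apply([a,0,h])+B.apply([0,0,L1])+Cc.apply([d,0,L2])+D.apply([0,0,Lt])
    return D,p
data=[([-1.2684,.3536,1.6341,0,1.1552,-.0024],[187.44,-595.78,230.63],[-3.1403,0,.3048]),
([.09,.04,2.1,-.65,1.21,.48],[390.3,-159,264.9],[3.141,.616,1.484]),
([.55,.47,1.66,-.49,1.42,.82],[532.2,141.3,205.5],[-3.141,.614,1.48])]
s=cur()[2];data.append((s['qpos'],s['eef_pos'],s['tcp_rot']))
def res(k):
    o=[]
    for q,p,r in data:
        D,pp=fk(q,k);o+=list((pp-p)/5)+list((D.inv()*Ro.from_euler('xyz',r)).as_rotvec()*50)
    return o
f=min((least_squares(res,[0,450,450,300,0,343,de]) for de in(0,np.pi/2,np.pi,-np.pi/2)),key=lambda f:f.cost)
k=f.x
def ik(R,p,q0):
    def e(q):
        D,pp=fk(q,k);return np.r_[(pp-p)/100,(D.inv()*R).as_rotvec()]
    return least_squares(e,np.clip(q0,LO+1e-3,HI-1e-3),bounds=(LO,HI))
E
python3 - <<'E'
from k import *
print(k.round(2),f.cost)
Mc=np.array([469,-261,23.]);q0=s['qpos'];print(q0.round(2))
for deg in range(-180,180,30):
    b=np.radians(deg);zc=-np.array([np.cos(b),np.sin(b),0])  # tool horizontal direction b = -zc
    R=tool([0,0,1],zc);g=Mc+53*zc+[0,0,6];p=g+19*R.as_matrix()[:,2]
    r=min((ik(R,p,x) for x in(q0,[-.5,.5,1.7,-1,1.5,1.],[-.5,.7,1.7,1,1.5,-1.],[-.5,.7,1.9,0,1.9,1.5],[-.5,.7,1.9,0,1.9,-1.5])),key=lambda r:r.cost)
    print(deg,round(r.cost,5),r.x.round(2))
E
```

```text
[  2.66 559.14 492.5  296.42  55.83 340.6    1.57] 0.4483984921728231
[ 0.47  0.54  1.79 -0.54  1.22  0.86]
-180 0.0 [-0.32  1.05  1.22 -0.27  1.8  -1.82]
-150 0.0 [-0.14  0.96  1.44 -0.53  1.58 -1.99]
-120 0.0 [ 0.02  0.85  1.75 -0.82  1.29 -2.04]
-90 0.0 [ 0.12  0.76  2.1  -1.27  1.02 -1.9 ]
-60 0.0 [ 0.04  0.76  2.43  4.21  0.98 -1.53]
-30 0.0 [-0.49  0.85  2.6   3.17  1.27 -1.56]
0 0.0 [-1.04  0.76  2.44  2.13  0.99 -1.63]
30 0.0 [-1.14  0.76  2.12  1.31  1.01 -1.25]
60 0.0 [-1.04  0.84  1.77  0.84  1.27 -1.1 ]
90 0.0 [-0.89  0.96  1.46  0.54  1.56 -1.14]
120 0.0 [-0.71  1.05  1.23  0.28  1.79 -1.31]
150 0.0 [-0.51  1.08  1.14  0.01  1.87 -1.56]
```

Request:
{"op": "move_arm", "data": {"motion": [[0,0,0,0,0,0,0.04],[0,0,0,0,0,0,0.04],[0,0,0,0,0,0,0.04],[0,0,0,0,0,0,0.04],[0,0,0,0,0,0,0.04],[0,0,0,0,0,0,0.04]], "grip_force": 100}}

```text
clock: 9.07
eef_pos: [527.3, 81.1, 116.5]
tcp_rot: [3.141, 0.609, 1.479]
contact_force: [-2.7, 1.9, 5.7]
opening: 0.641
grasp_force: 105.7
```

Request:
{"op": "move_arm", "data": {"motion": [[0,0,0,-0.006,0,-0.008,0.04],[0,0,0,-0.013,0,-0.018,0.04],[0,0,0,-0.021,0,-0.03,0.04],[0,0,0,-0.029,0,-0.042,0.04],[0,0,0,-0.037,0,-0.054,0.04],[0,0,0,-0.045,0,-0.065,0.04],[0,0,0,-0.051,0,-0.073,0.04],[0,0,0,-0.051,0,-0.073,0.04]]}}

```text
clock: 10.07
eef_pos: [527.6, 81.1, 205.9]
tcp_rot: [3.14, 0.609, 1.479]
contact_force: [-0.7, 0.3, -4.5]
opening: 0.641
grasp_force: 106.1
```

```bash
cat > path.py <<'E'
from k import *
R0,p0,s=cur();g0=p0-19*R0.as_matrix()[:,2];print(g0.round(1),s['contact_force'].round(1))
E1=R0.as_matrix()[:,1]; E1=np.cross([0,0,1],E1); E1[2]=0;E1/=np.linalg.norm(E1)
print("E",E1.round(3))
gF=np.array([469,-261,0])-53*E1+[0,0,29]
gH=gF+[0,0,80]
R1=R0*Ro.from_rotvec([0,np.pi/2,0]); print(R1.as_matrix().round(2).tolist())
q=s['qpos']
n=20
for i in range(1,n+1):
    t=min(1,i/12); a=np.clip((i-7)/(n-7),0,1)
    g=g0+(gH-g0)*[t,t,0]; g[2]=g0[2]+(gH-g0)[2]*a
    R=R0*Ro.from_rotvec([0,a*np.pi/2,0]);p=g+19*R.as_matrix()[:,2]
    r=ik(R,p,q);print(i,round(a*np.pi/2,2),R0.inv().apply((p-p0)/1000).round(3).tolist(),round(r.cost,6),r.x.round(2).tolist(),abs(r.x-q).max().round(2));q=r.x
E
python3 path.py
```

```text
[528.6  92.  221.5] [-0.7  0.3 -4.5]
E [0.091 0.996 0.   ]
[[0.05, 1.0, 0.08], [0.57, -0.09, 0.82], [0.82, 0.0, -0.57]]
1 0.0 [-0.028, -0.002, 0.02] 0.0 [0.42, 0.4, 1.78, -0.54, 1.33, 0.74] 0.05
2 0.0 [-0.056, -0.005, 0.039] 0.0 [0.37, 0.37, 1.82, -0.56, 1.3, 0.72] 0.05
3 0.0 [-0.084, -0.007, 0.059] 0.0 [0.32, 0.35, 1.86, -0.58, 1.26, 0.68] 0.05
4 0.0 [-0.112, -0.009, 0.078] 0.0 [0.26, 0.33, 1.89, -0.61, 1.23, 0.65] 0.06
5 0.0 [-0.14, -0.011, 0.098] 0.0 [0.2, 0.31, 1.91, -0.63, 1.19, 0.62] 0.06
6 0.0 [-0.168, -0.014, 0.117] 0.0 [0.14, 0.29, 1.94, -0.65, 1.16, 0.58] 0.06
7 0.0 [-0.196, -0.016, 0.137] 0.0 [0.08, 0.28, 1.96, -0.68, 1.12, 0.54] 0.06
8 0.12 [-0.217, -0.018, 0.163] 0.0 [-0.06, 0.25, 1.97, -0.58, 1.02, 0.37] 0.17
9 0.24 [-0.238, -0.02, 0.189] 0.0 [-0.2, 0.24, 1.96, -0.45, 0.95, 0.16] 0.2
10 0.36 [-0.259, -0.023, 0.215] 0.0 [-0.34, 0.25, 1.94, -0.3, 0.91, -0.06] 0.23
11 0.48 [-0.28, -0.025, 0.241] 0.0 [-0.47, 0.28, 1.9, -0.15, 0.92, -0.29] 0.23
12 0.6 [-0.301, -0.027, 0.266] 0.0 [-0.59, 0.33, 1.84, -0.0, 0.97, -0.5] 0.21
13 0.72 [-0.294, -0.027, 0.272] 0.0 [-0.65, 0.38, 1.8, 0.12, 1.03, -0.62] 0.12
14 0.85 [-0.288, -0.027, 0.278] 0.0 [-0.71, 0.43, 1.77, 0.22, 1.1, -0.73] 0.11
15 0.97 [-0.281, -0.027, 0.283] 0.0 [-0.75, 0.48, 1.73, 0.31, 1.17, -0.81] 0.09
16 1.09 [-0.275, -0.027, 0.288] 0.0 [-0.8, 0.54, 1.69, 0.38, 1.26, -0.89] 0.08
17 1.21 [-0.269, -0.027, 0.293] 0.0 [-0.84, 0.61, 1.65, 0.44, 1.34, -0.95] 0.09
18 1.33 [-0.263, -0.027, 0.298] 0.0 [-0.87, 0.68, 1.6, 0.5, 1.43, -0.99] 0.09
19 1.45 [-0.258, -0.027, 0.303] 0.0 [-0.9, 0.75, 1.56, 0.54, 1.52, -1.03] 0.09
20 1.57 [-0.253, -0.027, 0.308] 0.0 [-0.92, 0.82, 1.52, 0.59, 1.61, -1.06] 0.09
```

Request:
{"op": "move_arm", "data": {"motion": [[0,0,0,-0.014,-0.001,0.01,0.04],[0,0,0,-0.042,-0.003,0.029,0.04],[0,0,0,-0.07,-0.006,0.049,0.04],[0,0,0,-0.098,-0.008,0.068,0.04],[0,0,0,-0.126,-0.01,0.088,0.04],[0,0,0,-0.154,-0.012,0.108,0.04],[0,0,0,-0.182,-0.014,0.127,0.04],[0,0,0,-0.196,-0.016,0.137,0.04]]}}

```text
clock: 11.08
eef_pos: [488.0, -157.6, 204.5]
tcp_rot: [-3.14, 0.61, 1.479]
contact_force: [0.0, -0.5, -5.8]
opening: 0.645
grasp_force: 106.7
```

```bash
sed -e 's/^n=20/n=16/' -e 's#t=min(1,i/12); a=np.clip((i-7)/(n-7),0,1)#t=min(1,i/8); a=i/n#' path.py > path2.py; python3 path2.py
```

```text
[ 489.  -146.8  220.1] [ 0.  -0.5 -5.8]
E [0.093 0.996 0.   ]
[[0.05, 1.0, 0.08], [0.57, -0.09, 0.82], [0.82, -0.0, -0.57]]
1 0.1 [-0.011, -0.001, 0.018] 0.0 [-0.02, 0.26, 1.97, -0.6, 1.04, 0.41] 0.13
2 0.2 [-0.023, -0.002, 0.035] 0.0 [-0.12, 0.24, 1.97, -0.5, 0.98, 0.27] 0.15
3 0.29 [-0.034, -0.003, 0.052] 0.0 [-0.22, 0.24, 1.96, -0.39, 0.94, 0.1] 0.16
4 0.39 [-0.046, -0.005, 0.07] 0.0 [-0.32, 0.25, 1.94, -0.27, 0.92, -0.07] 0.17
5 0.49 [-0.058, -0.006, 0.087] 0.0 [-0.42, 0.27, 1.91, -0.14, 0.92, -0.24] 0.17
6 0.59 [-0.069, -0.007, 0.103] 0.0 [-0.51, 0.31, 1.88, -0.02, 0.95, -0.4] 0.16
7 0.69 [-0.081, -0.008, 0.12] 0.0 [-0.6, 0.35, 1.84, 0.08, 1.0, -0.55] 0.14
8 0.79 [-0.093, -0.009, 0.136] 0.0 [-0.68, 0.4, 1.79, 0.17, 1.06, -0.67] 0.12
9 0.88 [-0.088, -0.009, 0.141] 0.0 [-0.72, 0.44, 1.76, 0.24, 1.12, -0.75] 0.08
10 0.98 [-0.083, -0.009, 0.145] 0.0 [-0.76, 0.49, 1.72, 0.31, 1.18, -0.82] 0.07
11 1.08 [-0.078, -0.009, 0.149] 0.0 [-0.79, 0.54, 1.69, 0.37, 1.25, -0.88] 0.07
12 1.18 [-0.073, -0.009, 0.153] 0.0 [-0.83, 0.59, 1.66, 0.42, 1.32, -0.93] 0.07
13 1.28 [-0.068, -0.009, 0.157] 0.0 [-0.85, 0.65, 1.62, 0.47, 1.39, -0.97] 0.07
14 1.37 [-0.064, -0.009, 0.161] 0.0 [-0.88, 0.71, 1.59, 0.51, 1.46, -1.01] 0.07
15 1.47 [-0.06, -0.009, 0.165] 0.0 [-0.9, 0.77, 1.55, 0.55, 1.53, -1.04] 0.07
16 1.57 [-0.056, -0.009, 0.169] 0.0 [-0.92, 0.83, 1.52, 0.59, 1.6, -1.06] 0.07
```

In the tool's units: 0.79 rad / 1.5708 = 0.5029.

Request:
{"op": "move_arm", "data": {"motion": [[0,0.0637,0,-0.011,-0.001,0.018,0.04],[0,0.1273,0,-0.023,-0.002,0.035,0.04],[0,0.1846,0,-0.034,-0.003,0.052,0.04],[0,0.2483,0,-0.046,-0.005,0.07,0.04],[0,0.3119,0,-0.058,-0.006,0.087,0.04],[0,0.3756,0,-0.069,-0.007,0.103,0.04],[0,0.4393,0,-0.081,-0.008,0.12,0.04],[0,0.5029,0,-0.093,-0.009,0.136,0.04]]}}

```text
clock: 12.08
eef_pos: [465.8, -309.1, 146.2]
tcp_rot: [-3.141, -0.184, 1.48]
contact_force: [0.6, 0.2, -4.1]
opening: 0.64
grasp_force: 108.0
```

```bash
cat > path3.py <<'E'
from k import *
R0,p0,s=cur();g0=p0-19*R0.as_matrix()[:,2];print(g0.round(1),s['contact_force'].round(1),s['tcp_rot'])
xc=np.array([0.9957,-0.0924,0]);E1=np.array([.0924,.9957,0])
R1=tool([0,0,1],-E1); gH=np.array([469,-261,0])-53*E1+[0,0,109]
rv=(R0.inv()*R1).as_rotvec();n=8
for i in range(1,n+1):
    a=i/n;R=R0*Ro.from_rotvec(a*rv);g=g0+(gH-g0)*a;p=g+19*R.as_matrix()[:,2]
    print((a*rv).round(3).tolist(),R0.inv().apply((p-p0)/1000).round(3).tolist())
E
python3 path3.py
```

```text
[ 465.5 -312.5  164.9] [ 0.6  0.2 -4.1] [-3.14145679 -0.18364702  1.48027326]
[-0.0, 0.097, 0.0] [0.0, -0.0, 0.007]
[-0.0, 0.194, 0.0] [0.001, -0.0, 0.013]
[-0.0, 0.291, 0.001] [0.001, -0.0, 0.02]
[-0.001, 0.388, 0.001] [0.001, -0.001, 0.026]
[-0.001, 0.485, 0.001] [0.002, -0.001, 0.032]
[-0.001, 0.582, 0.001] [0.002, -0.001, 0.038]
[-0.001, 0.679, 0.001] [0.002, -0.001, 0.044]
[-0.001, 0.776, 0.002] [0.002, -0.001, 0.049]
```

In the tool's units: 0.776 rad / 1.5708 = 0.494.

Request:
{"op": "move_arm", "data": {"motion": [[0,0.0637,0,0,0,0.007,0.04],[0,0.1273,0,0.001,0,0.013,0.04],[0,0.191,0,0.001,0,0.02,0.04],[0,0.2546,0,0.001,-0.001,0.026,0.04],[0,0.3183,0,0.002,-0.001,0.032,0.04],[0,0.382,0.0006,0.002,-0.001,0.038,0.04],[0,0.4456,0.0006,0.002,-0.001,0.044,0.04],[0,0.494,0.0013,0.002,-0.001,0.049,0.04]]}}

```text
clock: 13.08
eef_pos: [465.9, -298.1, 97.3]
tcp_rot: [-3.138, -0.958, 1.475]
contact_force: [-0.5, -0.2, -5.1]
opening: 0.644
grasp_force: 108.1
```

Run:
```python
from h import *
from rig import grab_frame
R,p,s=cur();print((p-19*R.as_matrix()[:,2]).round(1),s['tcp_rot'],s['contact_force'])
ps,d=grab_frame('side');W=cloud('side',d);hsv=cv2.cvtColor(ps,cv2.COLOR_RGB2HSV)
for n in('side','top'):
    p_,d=grab_frame(n);W=cloud(n,d);hsv=cv2.cvtColor(p_,cv2.COLOR_RGB2HSV)
    m=(hsv[...,0]<18)&(hsv[...,1]>110)&(abs(W[...,0]-469)<110)&(abs(W[...,1]+270)<130)&(W[...,2]>40)
    q=W[m];z=np.median(q[:,2]);t=q[abs(q[:,2]-z)<25]
    A_=np.c_[t[:,:2],np.ones(len(t))]
    for _ in range(4):
        c=np.linalg.lstsq(A_,t[:,2],rcond=None)[0];e=t[:,2]-A_@c;k=abs(e)<max(4,1.5*np.median(abs(e)));t=t[k];A_=A_[k]
    print(n,m.sum(),len(t),'slope',c[:2].round(3),t.mean(0).round(1),rect(t))
ps=grab_frame('side')[0]
cv2.imwrite('pics/s2.png',cv2.resize(ps[130:260,290:440,::-1],None,fx=4,fy=4,interpolation=cv2.INTER_CUBIC))
```

```text
[ 464.5 -313.6  108.2] [-3.13808814 -0.95791962  1.47545125] [-0.45392761 -0.18219487 -5.0827691 ]
side 520 252 slope [ 0.048 -0.034] [ 467.  -260.4  121.4] (array([ 465.9, -256. ]), array([148.5,  56.2]), 84.5)
top 666 436 slope [ 0.011 -0.012] [ 469.8 -260.7  121.7] (array([ 469.2, -260.9]), array([137.8,  55.4]), 86.0)
```

View pics/s2.png

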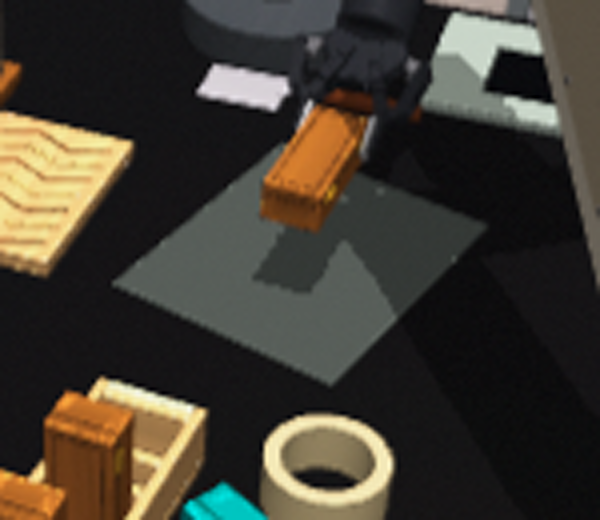

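The picture shows the case held level over the mat, with the panel line and seam at the top edge near (320,160), so the lid is up. The fitted lid plane is at z≈121.5, and the slope is near 0, so I need to go down about 78 mm.

Request:
{"op": "move_arm", "data": {"motion": [[0,0,0,-0.008,0,0.006,0.04],[0,0,0,-0.02,0,0.014,0.04],[0,0,0,-0.033,0,0.023,0.04],[0,0,0,-0.044,0,0.031,0.04],[0,0,0,-0.053,0,0.037,0.04],[0,0,0,-0.058,0,0.041,0.04],[0,0,0,-0.061,0,0.043,0.04],[0,0,0,-0.061,0,0.043,0.04]]}}

```text
clock: 14.28
eef_pos: [466.6, -297.5, 24.1]
tcp_rot: [-3.14, -0.957, 1.477]
contact_force: [-0.8, -0.4, -5.2]
opening: 0.642
grasp_force: 108.1
```

Request:
{"op": "move_arm", "data": {"motion": [[0,0,0,-0.0008,0,0.0006,0.04],[0,0,0,-0.0016,0,0.0011,0.04],[0,0,0,-0.0024,0,0.0017,0.04],[0,0,0,-0.0024,0,0.0017,0.04]]}}

```text
clock: 14.78
eef_pos: [466.6, -297.5, 21.2]
tcp_rot: [-3.14, -0.957, 1.477]
contact_force: [0.2, 0.5, -5.0]
opening: 0.64
grasp_force: 108.1
```

Request:
{"op": "move_arm", "data": {"motion": [[0,0,0,-0.0008,0,0.0006,0.04],[0,0,0,-0.0012,0,0.0009,0.04],[0,0,0,-0.0012,0,0.0009,0.04]]}}

```text
clock: 15.15
eef_pos: [466.6, -297.4, 19.7]
tcp_rot: [-3.14, -0.957, 1.477]
contact_force: [-0.1, 0.4, -5.0]
opening: 0.64
grasp_force: 108.1
```

Request:
{"op": "move_arm", "data": {"motion": [[0,0,0,-0.0004,0,0.0003,0.04],[0,0,0,-0.0008,0,0.0006,0.04],[0,0,0,-0.0008,0,0.0006,0.04]]}}

```text
clock: 15.52
eef_pos: [466.6, -297.4, 18.7]
tcp_rot: [-3.14, -0.957, 1.477]
contact_force: [0.0, -0.7, -4.5]
opening: 0.642
grasp_force: 108.1
```

Request:
{"op": "move_arm", "data": {"motion": [[0,0,0,-0.0004,0,0.0003,0.04],[0,0,0,-0.0008,0,0.0006,0.04],[0,0,0,-0.0008,0,0.0006,0.04]]}}

```text
clock: 15.9
eef_pos: [466.6, -297.4, 17.7]
tcp_rot: [-3.14, -0.957, 1.477]
contact_force: [-0.3, -0.3, -5.4]
opening: 0.642
grasp_force: 108.1
```

Request:
{"op": "move_arm", "data": {"motion": [[0,0,0,-0.0004,0,0.0003,0.04],[0,0,0,-0.0006,0,0.0005,0.04],[0,0,0,-0.0006,0,0.0005,0.04]]}}

```text
clock: 16.27
eef_pos: [466.6, -297.4, 17.1]
tcp_rot: [-3.141, -0.957, 1.477]
contact_force: [0.0, -1.1, -3.2]
opening: 0.64
grasp_force: 108.1
```

Request:
{"op": "move_arm", "data": {"motion": [[0,0,0,-0.0004,0,0.0003,0.04],[0,0,0,-0.0006,0,0.0004,0.04],[0,0,0,-0.0006,0,0.0004,0.04]]}}

```text
clock: 16.65
eef_pos: [466.6, -297.5, 16.6]
tcp_rot: [-3.141, -0.957, 1.477]
contact_force: [-0.3, -2.6, 1.1]
opening: 0.646
grasp_force: 108.9
```

Request:
{"op": "move_arm", "data": {"motion": [[0,0,0,0,0,0,0.058],[0,0,0,0,0,0,0.066],[0,0,0,0,0,0,0.075],[0,0,0,0,0,0,0.085],[0,0,0,0,0,0,0.085],[0,0,0,0,0,0,0.085]], "grip_force": 30}}

```text
clock: 17.4
eef_pos: [466.6, -297.4, 16.2]
tcp_rot: [-3.14, -0.957, 1.477]
contact_force: [0.1, -0.1, 0.1]
opening: 0.992
grasp_force: 0.0
```

Request:
{"op": "move_arm", "data": {"motion": [[0,0,0,0,0,-0.01,0.085],[0,0,0,0,0,-0.03,0.085],[0,0,0,0,0,-0.06,0.085],[0,0,0,0.01,0,-0.09,0.085],[0,0,0,0.03,0,-0.12,0.085],[0,0,0,0.06,0,-0.14,0.085],[0,0,0,0.06,0,-0.14,0.085]]}}

```text
clock: 18.27
eef_pos: [459.9, -379.3, 149.4]
tcp_rot: [3.136, -0.952, 1.482]
contact_force: [0.6, -0.0, 0.3]
opening: 1.0
grasp_force: 0.0
```

Run:
```python
from h import *
from rig import grab_frame
s=cur()[2];print(s['clock'],s['eef_pos'],s['contact_force'])
for n in('side','top'):
    p_,d=grab_frame(n);W=cloud(n,d);hsv=cv2.cvtColor(p_,cv2.COLOR_RGB2HSV)
    m=(hsv[...,0]<18)&(hsv[...,1]>110)&(abs(W[...,0]-469)<110)&(abs(W[...,1]+270)<130)&(W[...,2]>35)&(W[...,2]<60)
    q=W[m];print(n,len(q),np.percentile(q[:,2],[5,50,95]).round(1),q.mean(0).round(1),rect(q))
    if n=='side':cv2.imwrite('pics/s3.png',cv2.resize(p_[130:310,270:440,::-1],None,fx=3.3,fy=3.3,interpolation=cv2.INTER_CUBIC))
```

```text
18.275 [ 459.90860972 -379.32356415  149.44441988] [ 0.60110109 -0.02791746  0.28882989]
side 353 [37.7 42.7 46.5] [ 466.9 -252.6   42.4] (array([ 467.3, -257.2]), array([147.4,  57.2]), 84.6)
top 574 [37.  42.5 49.8] [ 470.3 -259.8   42.8] (array([ 469.8, -260.7]), array([138.5,  56. ]), 84.9)
```

View pics/s3.png

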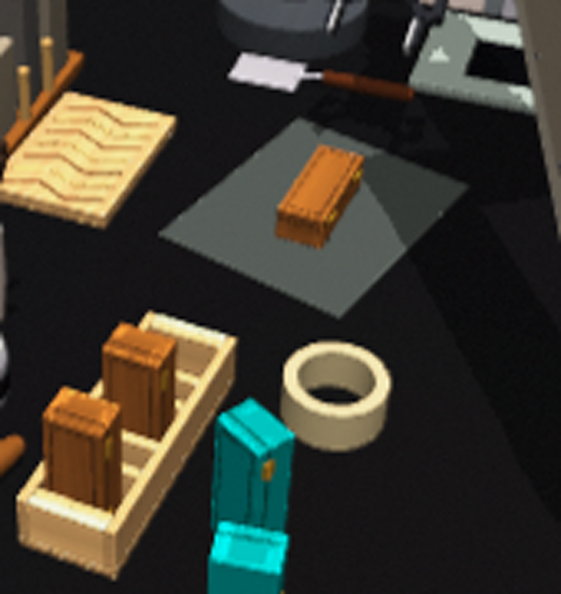

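The case lies flat on the mat at (320,195) with its panelled lid up and the hinges on its right side. Its top is at z≈42.6. The other two cases stand in the rack and the gripper is clear, so I'm handing in.

```bash
python3 -c "
from rig import order
print(order.sign_off())"
```

```text
the job is handed in; nothing more can be done
None
```

I laid the heavy case (about 0.5 kg, from the pocket nearest the mat) flat on the mat with its lid up, left the other two standing in the rack, and handed the job in at about 18 s; I identified it from its own lifted weight and did not lift the other two, and no verdict came back.

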